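# Set the root gap of a tube joint with a gap gauge

## Task

Set the tube joint in the welding jig to a 6 mm gap: take the 6 mm gap gauge (the one with the middle-sized grip) out of the wooden block, lower its blade into the gap between the two square tubes until its shoulders sit on them, and push the loose tube along until you feel it nip the blade. With the blade still in the gap, swing the clamp over onto the loose tube; then draw the gauge out and stand it back in the empty slot. Leave the other two gauges in their slots and do not shove the spray can, the caliper or the dish about.

Things in the scene. Friction and masses are not known exactly. Their poses are not given: they have to be found in the camera images.
- jig: Welding jig: steel plate 300x170x12 mm, fixed, level. Origin on the bench under the fixed tube's end face; x along the tubes from the loose to the fixed one, y left, z up. Plate: x -190..110, y -80..90. Fixed square tube 40x40 mm at x 0..95, y 0, z 12..52 (strap over it at x 53..79, top z 57). Behind the loose tube (x below -150) the plate is bare, with room for fingers.
- joint_face (a point): Centre of the fixed tube's end face, at jig (0, 0, 32) mm, in the jig's axes. The gap lies on its -x side.
- tube_end (a point): Centre of the loose tube's end face at the gap, 20 mm below its top; x along the tube to the gap, z up. Square tube 40x40x120 mm, 4 mm wall, 0.3 to 0.55 kg, lying on the plate between 15 mm high guide rails with 1.7 mm play each side. Gap = distance to joint_face along jig x, 11 to 16 mm at the start. Sliding it takes 1 to 4 N.
- tube_tail (a point): Centre of the loose tube's other end, closed by a flat black plastic cap: the end to push, 120 mm behind tube_end, 32 mm above the bench.
- clamp_arm (a joint): Clamp arm angle (rad): 0 = closed, arm level over the loose tube, its rubber foot pressing on it with 3 to 12 N by the ball's weight; 1.62 to 1.75 = open, arm standing up or leaning slightly back. The stiff hinge holds it open (a push of 1 to 3 N at the ball swings it); below about 1.0 it sinks shut by itself, in about a second.
- gauge_block: Hardwood block fixed to the bench, 86 x 190 x 45 mm high, with three equal slots through it, 62 mm apart along its y, each 56 mm long along its x and 10.5 mm wide, mouth slightly chamfered. Origin under its centre, z up. A bench vice, 115 mm high, stands between it and the jig (always at world x 0.37 to 0.57, y -0.01 to 0.13 m): carry the gauge over it.
- slot_left (a point): Centre of the mouth of the slot at block y = +62 mm, on the block's top (z = 45 mm); axes of the block.
- slot_middle (a point): Centre of the mouth of the middle slot; axes of the block.
- slot_right (a point): Centre of the mouth of the slot at block y = -62 mm; axes of the block.
- gauge_6_grip (a point): Grip centre of the 6 mm gauge: steel blade 6 mm thick, 50 wide, 36 deep, under a shoulder bar 66x22x7 mm; black grip above 14 mm thick, 48 long, 38 high. x = thickness, y = width, z up. Grip centre 28 mm above the shoulder's underside, top 45. In a slot or the gap it stands upright by itself, shoulder's underside on the block's or tubes' top. 0.12 kg; may be in any slot.
- gauge_6_tip (a point): Middle of the lower edge of the 6 mm blade, 64 mm below the grip's centre.
- gauge_4_grip (a point): Centre of the grip of the 4 mm gauge: the same but for a 4 mm blade and a grip only 34 mm long.
- gauge_8_grip (a point): Centre of the grip of the 8 mm gauge: the same but for an 8 mm blade and a grip 62 mm long.
- spray_can: Aerosol can, 68 mm across and 233 mm high, standing at the back of the bench; origin under its centre.
- caliper: Caliper 70 x 200 mm lying flat to the left of the jig; origin under its centre.
- dish: Round magnetic dish, 123 mm across, 26 mm high, to the right of the gauge block; origin under its centre.
- clamp_ball (a point): Centre of the steel ball (32 mm diameter) at the clamp arm's end, 72 mm from the hinge. The arm is 18 mm wide along jig x. The hinge runs along jig x at jig (-85, -45, 66) mm. Open, the arm stands up from the hinge; it swings over towards jig +y to close.
There are look-alikes about, which are no part of the job. Leave any turquoise look-alike of the part that bears gauge_6_grip alone.

How it is judged:
On the way, in this order (a step that is already met when the one before it is completed fails the run):
1. the 6 mm blade stands in the gap between the tubes, released or held, at least 30 mm deep (z of gauge_6_tip in the frame of joint_face below -0.01 m and x of gauge_6_tip in the frame of joint_face below -0.001 m and x of gauge_6_tip in the frame of tube_end above 0.001 m and y of gauge_6_tip in the frame of joint_face between -0.012 and 0.012 m), for 0.1 s.
2. with the blade in the gap, the loose tube has been pushed up to nip it (gap at most 7 mm) (x of tube_end in the frame of joint_face above -0.007 m and z of gauge_6_tip in the frame of joint_face below -0.005 m), for 0.1 s.
3. with the blade still in the gap, the clamp is closed on the loose tube (value of joint clamp_arm below 0.1 rad and contact force between clamp_arm and loose_tube above 1 N and x of tube_end in the frame of joint_face above -0.0072 m and z of gauge_6_tip in the frame of joint_face below -0.005 m), for 0.2 s.
At the end, for the whole second after the job is handed in: The tube gap is 6 mm within 1.2 mm, the loose tube flat on the jig, the clamp closed and pressing on it (over 1 N); the 6 mm gauge stands fully down and upright in a slot of the block (within 10 mm of its centre); the 4 and 8 mm gauges stand in their slots as before (within 15 mm) (x of tube_end in the frame of joint_face between -0.0072 and -0.0048 m and height (world z) of tube_end between 0.03 and 0.034 m and value of joint clamp_arm below 0.1 rad and contact force between clamp_arm and loose_tube above 1 N and height (world z) of gauge_6_tip below 0.013 m and height (world z) of gauge_6_grip above 0.069 m and (horizontal distance between gauge_6_grip and slot_left below 0.01 m or horizontal distance between gauge_6_grip and slot_middle below 0.01 m or horizontal distance between gauge_6_grip and slot_right below 0.01 m) and distance of each of gauge_4_grip, gauge_8_grip from where it was at the start of the episode below 0.015 m); the robot touches nothing.
It fails at once if the 4 mm or the 8 mm gauge is pulled out or knocked over (distance of any of gauge_4_grip, gauge_8_grip from where it was at the start of the episode above 0.03 m).
It fails at once if the spray can, the caliper or the dish is shoved more than 40 mm (distance of any of spray_can, caliper, dish from where it was at the start of the episode above 0.04 m).
It also fails if it takes over 70 s, if anything falls off the work surface, if the arm or the gripper's body presses on something with over 40 N, if the wrist force passes 120 N, or if a joint passes its speed limit or range.

## Robot

A 7-joint arm with a two-finger parallel gripper is mounted at the origin on a cart in front of the work surface, level with it; the furniture and walls round the work are solid. World frame = base frame: x ahead of the robot, y to its left, z up, the work surface at z = 0. Lengths are in m, angles in rad, forces in N, time in s.
With the tool pointing down it reaches from about 0.4 to 0.85 m from the base axis. Payload 10.4 kg.
Tool frame: the origin (TCP) lies midway between the tips of the shut fingers; the grasp point (between the pads) lies 19 mm behind it; z points along the fingers, y is the line along which they close (so a half turn about z gives the same grasp; the last joint's range is limited). The gripper opens to 85 mm and grips with 20 to 120 N. Pads are 22 mm wide; open, the fingers measure 114 mm over their backs; the gripper's body (76 mm by 85 mm) begins 54 mm behind the grasp point. The pads swing forward as they close: fully open they stand 13 mm farther back than shut.
Start: joints at [-1.343, 0.332, -0.065, 1.46, 0.022, 1.35, -0.088], TCP at [0.155, 0.605, 0.231] pointing down, gripper open.
Joint ranges: [-2.6, 2.6], [-0.5, 2.12], [-1.47, 1.34], [0.16, 2.42], [-1.27, 4.41], [0.06, 2.06], [-2.6, 2.6]. Speed limits (rad/s): [2.22, 2.22, 2.79, 2.79, 3.14, 3.14, 3.14].

## Interface

Orientations are given as a unit quaternion [x, y, z, w].
In Python, from workcell import get_obs, camera, camera_params, hand_in gives the robot as it stands.
- The arm moves only by the tool carry_out, never from a script. Its argument "commands" is a list that holds one entry, the list of rows, each a list of 6 numbers: the shift along the tool's x, y, z in units of 40 mm (1.0 is 40 mm), then the turn, a rotation vector about the tool's x, y, z in units of 6 degrees (1.0 is 6 degrees). In form: [[[x, y, z, ax, ay, az], ...]]. A call has 1 to 20 rows; each row shifts and turns the commanded pose from where the row before left it, along the tool's axes as they then stand; what a row does not reach is not made up. A row lasts 1/12 s, in which the tool goes at most 41.7 mm and 7.16 degrees, less where a joint would pass 70% of its speed; a pose out of reach is approached as far as the arm can. A call is refused whole if a number of a shift passes 1 or a number of a turn 1, either way. A call with a gripper value outside its range is refused whole. "hand" is the closure, from -1 (fully open) to 1 (shut), set as the call begins (left out, the last holds). The fingers move at their own pace and stop on an object; "force" is the grip in N (left out, the last holds). Time passes only in rows, so rows that do not move let the fingers close. It gives the time, the measured TCP pose, the force, the opening and the grip force at its end, in the units of the state.
- get_obs(): the state, without advancing time (a new reading comes with each control period).
- camera(name): name is "scene" or "side" or "wrist"; returns the picture (384x512x3 uint8, red, green, blue); there is no depth.
- camera_params(name): a dict with "mtx" (3x3 intrinsics, pixels), "R" (3x3) and "t" (3): a world point X has camera coordinates R X + t. Camera axes: x right, y down, z forward; pixel columns grow to the right and rows downward; lengths in m; the calibration is good to about 2 mm. The wrist camera is an equidistant fisheye: a pixel r from the principal point sees the ray r / f radians off the axis. A picture is of the moment at which its call begins: read the wrist's pose just before it. camera_params takes no time and is no camera call; for the wrist camera it gives the pose at the moment of the call.
- hand_in(): hands the job in; it is judged then, once.
The state is a dict: "clock": time; "joint_pos": joint angles; "joint_velocities": joint speeds; "tau": joint torques, N m; "position": TCP position; "ee_rot": TCP orientation; "ft_force": force on the tool from outside, world axes, zero at the start; "torque": the same for the moment, N m; "grip_width": opening from 0.0 (shut) to 1.0 (fully open); "grasp_force": force on a finger pad.
Only numpy, scipy, OpenCV 4.12 (cv2) and the standard library are available. Lean on these libraries where they do the work, as an engineer would, in place of code of your own. Each camera call takes 0.05 s, during which the arm holds its last target. There are 200 camera calls.

## Working session

There is one attempt and no reset: what is moved stays moved. The work goes in short steps, Python scripts to look and compute and a tool call to move; the robot and the scene stay as the last step left them, time stands still between calls to the robot, and variables do not carry over. Pictures are saved under pics/ and viewed, at most 11 in all, crops included, and the job is handed in when it is done.

Besides the shell and the picture viewer there is one more tool, called as name(argument=value, ...) on one line, values as JSON. carry_out: Moves the arm, as the interface text tells. Its arguments: {"type":"object","properties":{"commands":{"type":"array"},"hand":{"type":"number"},"force":{"type":"number"}},"required":["commands"]}

```bash
mkdir -p pics; python3 - <<'E'
from workcell import *
import cv2,numpy as np
o=get_obs();print({k:np.round(v,3).tolist() for k,v in o.items()})
a=camera("scene");b=camera("side")
for n,i in(("scene",a),("side",b)):
    cv2.imwrite(f"pics/{n}0.png",i[:,:,::-1]); p=camera_params(n); print(n,np.round(p["mtx"],1).tolist(),np.round(p["R"],4).tolist(),np.round(p["t"],4).tolist())
    cv2.imwrite(f"pics/{n}0b.png",cv2.resize(i[:,:,::-1],(800,600),interpolation=cv2.INTER_CUBIC))
p=camera_params("wrist");print(p)
E
```

```text
{'clock': 0.0, 'joint_pos': [-1.343, 0.333, -0.065, 1.461, 0.022, 1.35, -0.088], 'joint_velocities': [0.0, -0.001, -0.0, -0.001, 0.002, -0.001, 0.0], 'tau': [-0.002, -62.544, 0.048, -39.161, 0.016, 0.01, 0.0], 'position': [0.155, 0.605, 0.23], 'ee_rot': [0.125, 0.992, -0.001, -0.0], 'ft_force': [0.92, 0.627, -0.134], 'torque': [0.052, 0.006, -0.009], 'grasp_force': 0.0, 'grip_width': 1.0}
scene [[369.4, 0.0, 252.6], [0.0, 369.4, 198.5], [0.0, 0.0, 1.0]] [[0.9217, -0.3878, 0.0097], [-0.1959, -0.4869, -0.8512], [0.3348, 0.7826, -0.5247]] [-0.5311, 0.1976, 1.1663]
side [[358.2, 0.0, 259.6], [0.0, 358.2, 191.8], [0.0, 0.0, 1.0]] [[-0.9993, 0.0362, 0.0087], [0.0049, 0.3611, -0.9325], [-0.0369, -0.9318, -0.361]] [0.6053, 0.0539, 1.6184]
{'mtx': array([[297.31863964,   0.        , 252.30939615],
       [  0.        , 297.31863964, 187.49662934],
       [  0.        ,   0.        ,   1.        ]]), 'R': array([[ 2.49369460e-01,  9.68408420e-01, -6.78316054e-05],
       [ 9.30863812e-01, -2.39682242e-01,  2.75762555e-01],
       [ 2.67034522e-01, -6.88299014e-02, -9.61225785e-01]]), 't': array([-0.62561845, -0.03590329,  0.37772517])}
```

View pics/scene0b.png

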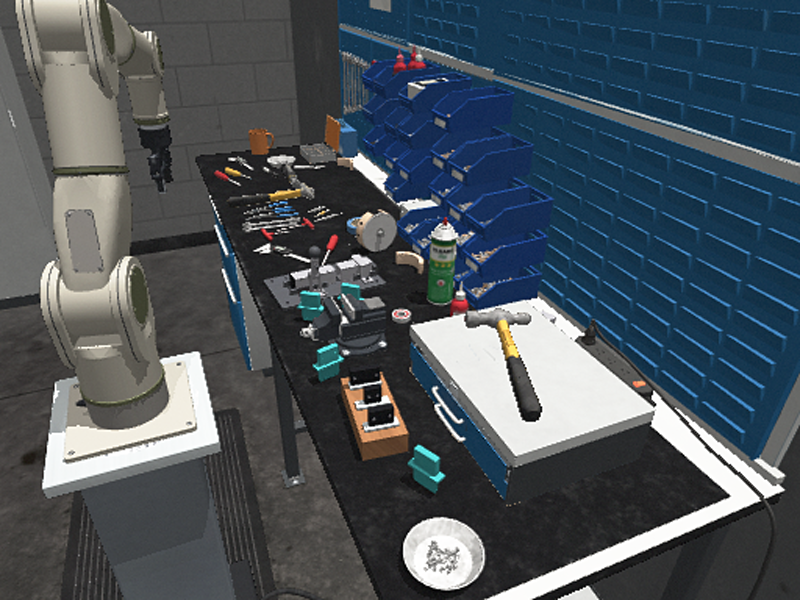

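View pics/side0b.png

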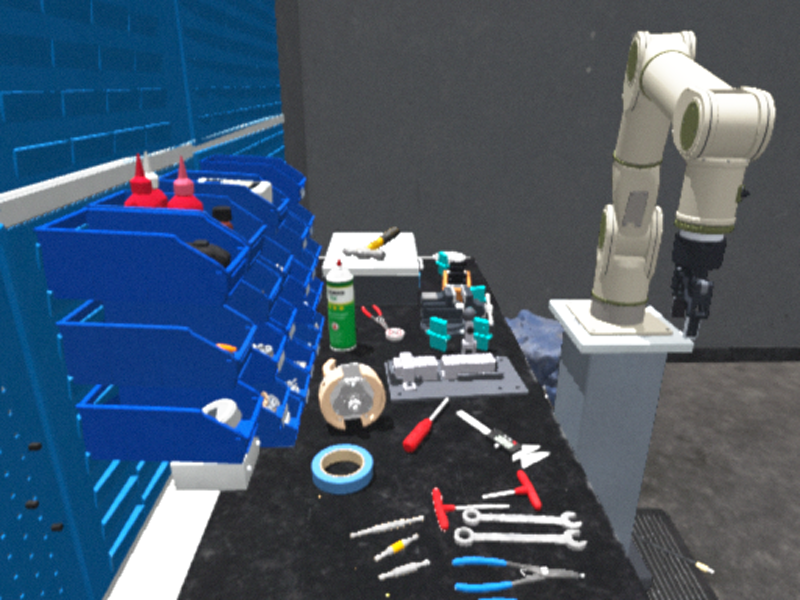

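The scene picture shows the block with three black-gripped gauges at (365,377), (372,395), (379,415) of the 800x600 view. The jig is at (325,280), with its open clamp ball at (315,253). Turquoise look-alikes stand at (327,362), (426,465), (312,305) and (350,292). The side picture shows the jig at (450,370). I'll compute rough positions next, plus an enlarged crop.

```bash
cat > h.py <<'E'
import numpy as np,cv2
from workcell import *
from scipy.spatial.transform import Rotation as Rn
def ray(p,uv,fish=False):
    K=p["mtx"];d=np.array([(uv[0]-K[0,2])/K[0,0],(uv[1]-K[1,2])/K[1,1]])
    if fish:
        r=np.hypot(*d);d=np.r_[d*np.sinc(r/np.pi)**-1*0+d/r*np.sin(r),np.cos(r)] if r>1e-9 else np.r_[0,0,1.]
    else: d=np.r_[d,1]
    R=np.array(p["R"]);return -R.T@p["t"],R.T@(d/np.linalg.norm(d))
def onz(p,uv,z,fish=False):
    c,d=ray(p,uv,fish);return c+d*(z-c[2])/d[2]
def proj(p,X,fish=False):
    q=np.array(p["R"])@X+p["t"];K=p["mtx"]
    if fish:
        r=np.hypot(q[0],q[1]);s=np.arctan2(r,q[2])/r;return K[:2,2]+K[0,0]*q[:2]*s
    return K[:2,2]+K[0,0]*q[:2]/q[2]
def tri(obs): # [(p,uv,fish)]
    A=np.zeros((3,3));b=np.zeros(3);L=[]
    for o in obs:
        c,d=ray(*o);M=np.eye(3)-np.outer(d,d);A+=M;b+=M@c;L.append((c,d))
    X=np.linalg.solve(A,b);return X,[np.linalg.norm(np.cross(d,X-c)) for c,d in L]
E
python3 - <<'E'
from h import *
p=camera_params("scene");q=camera_params("side")
for n,u,z in (("g far",(365,377),.085),("g mid",(372,395),.085),("g near",(379,415),.085),("blk corner near L",(361,458),0),("ball",(315,253),.138),("dish",(444,553),.02)):
    print(n,np.round(onz(p,np.array(u)*.64,z),3))
for n,u,z in (("plate nearR",(527,395),.012),("plate nearL",(385,398),.012),("loose-right tube?",(495,365),.05),("fixed L",(397,365),.05)):
    print(n,np.round(onz(q,np.array(u)*.64,z),3))
a=cv2.imread("pics/scene0.png");b=cv2.imread("pics/side0.png")
r=lambda i,w,h:cv2.resize(i,(w,h),interpolation=cv2.INTER_CUBIC)
m=np.zeros((600,800,3),np.uint8)
m[:300,:400]=r(a[150:210,165:245],400,300)      # 5x jig scene
m[:300,400:]=r(b[210:270,240:340][:, :],400,300)  # 4x5 side jig
m[300:,:400]=r(a[225:300,200:300],400,300)      # 4x block
m[300:,400:]=r(b[155:230,250:350],400,300)
cv2.imwrite("pics/crop1.png",m)
E
```

```text
g far [ 0.435 -0.185  0.085]
g mid [ 0.428 -0.24   0.085]
g near [ 0.42  -0.296  0.085]
blk corner near L [ 0.382 -0.304  0.   ]
ball [0.47  0.273 0.138]
dish [ 0.425 -0.55   0.02 ]
plate nearR [0.363 0.439 0.012]
plate nearL [0.665 0.444 0.012]
loose-right tube? [0.422 0.374 0.05 ]
fixed L [0.638 0.369 0.05 ]
```

View pics/crop1.png

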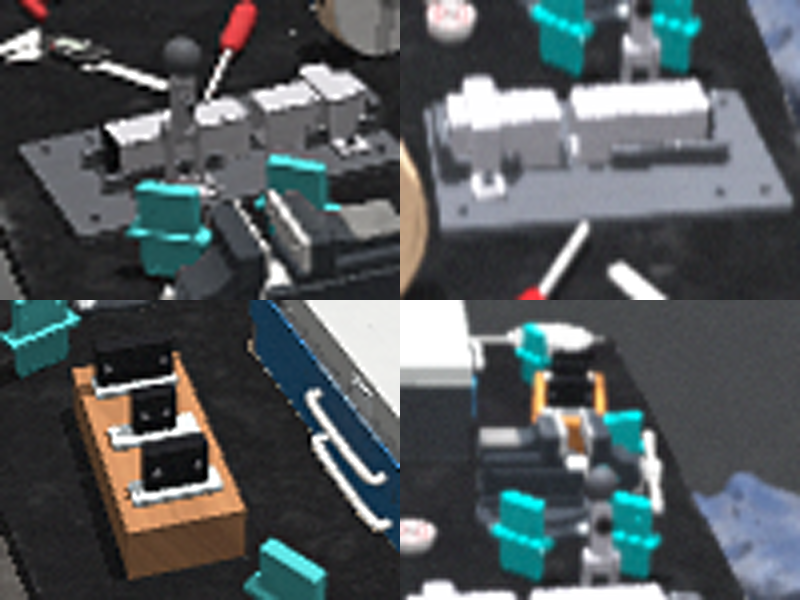

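Grip widths in the crop: far gauge is about 80 px (8 mm), middle about 45 px (4 mm), near about 65 px (6 mm). So the 6 mm gauge looks to be in the right slot, at (175,460) in the crop. The turquoise copies stand off the block. I'll confirm with the wrist camera, moving over the jig first.

carry_out(commands=[[[-0.71, -0.29, -0.09, 0, 0, 0], [-0.71, -0.29, -0.09, 0, 0, 0], [-0.71, -0.29, -0.09, 0, 0, 0], [-0.71, -0.29, -0.09, 0, 0, 0], [-0.71, -0.29, -0.09, 0, 0, 0], [-0.71, -0.29, -0.09, 0, 0, 0], [-0.71, -0.29, -0.09, 0, 0, 0], [-0.71, -0.29, -0.09, 0, 0, 0], [-0.71, -0.29, -0.09, 0, 0, 0], [-0.71, -0.29, -0.09, 0, 0, 0], [-0.71, -0.29, -0.09, 0, 0, 0], [-0.71, -0.29, -0.09, 0, 0, 0], [-0.71, -0.29, -0.09, 0, 0, 0], [-0.71, -0.29, -0.09, 0, 0, 0], [0, 0, 0, 0, 0, 0], [0, 0, 0, 0, 0, 0]]], hand=0)

```text
clock: 1.43
position: [0.5014, 0.3476, 0.2813]
ee_rot: [0.127, 0.992, -0.0, 0.0]
ft_force: [-0.7, 0.7, -0.5]
grip_width: 0.499
grasp_force: 0.0
```

```bash
cat > snap.py <<'E'
import sys,pickle
from h import *
n=sys.argv[1];o=get_obs();p=camera_params("wrist");i=camera("wrist")[:,:,::-1]
cv2.imwrite(f"pics/{n}.png",i);pickle.dump(p,open(n+".pkl","wb"))
cv2.imwrite(f"pics/{n}b.png",cv2.resize(i,(800,600),interpolation=cv2.INTER_CUBIC))
print(o["clock"],np.round(o["position"],4),np.round(o["ee_rot"],4),np.round(o["ft_force"],1),o["grip_width"])
E
python3 snap.py wj
```

```text
1.4333 [0.5014 0.3476 0.2813] [ 1.270e-01  9.919e-01 -4.000e-04  0.000e+00] [-0.7  0.7 -0.5] 0.4992171162507157
```

View pics/wjb.png

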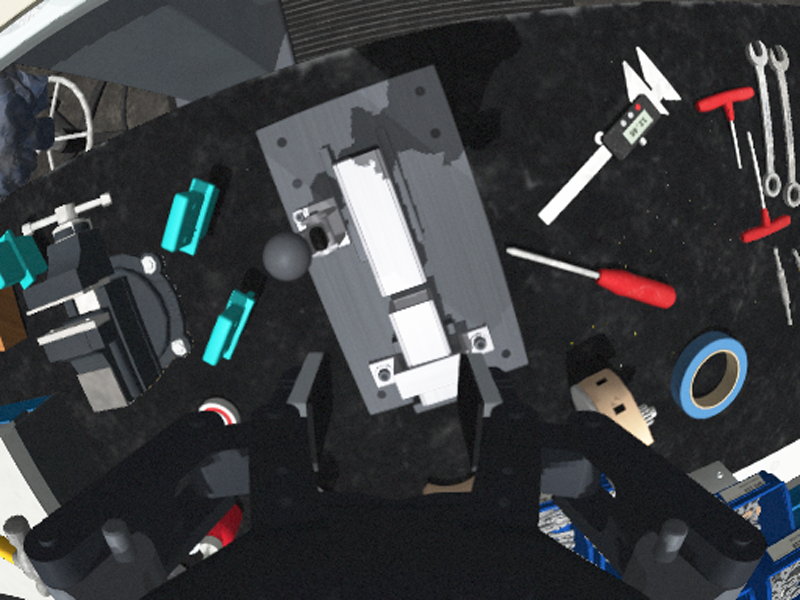

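The wrist picture (800x600 view) shows the jig plate. The loose tube runs from (360,160) to (407,290), the gap is at about (407,297), and the fixed tube is below it. The clamp ball is at (285,257), with turquoise copies at (190,215) and (230,327). The caliper is to the right. Next I go over the block.

carry_out(commands=[[[-0.19, -0.93, -0.05, 0, 0, 0], [-0.19, -0.93, -0.05, 0, 0, 0], [-0.19, -0.93, -0.05, 0, 0, 0], [-0.19, -0.93, -0.05, 0, 0, 0], [-0.19, -0.93, -0.05, 0, 0, 0], [-0.19, -0.93, -0.05, 0, 0, 0], [-0.19, -0.93, -0.05, 0, 0, 0], [-0.19, -0.93, -0.05, 0, 0, 0], [-0.19, -0.93, -0.05, 0, 0, 0], [-0.19, -0.93, -0.05, 0, 0, 0], [-0.19, -0.93, -0.05, 0, 0, 0], [-0.19, -0.93, -0.05, 0, 0, 0], [-0.19, -0.93, -0.05, 0, 0, 0], [-0.19, -0.93, -0.05, 0, 0, 0], [-0.19, -0.93, -0.05, 0, 0, 0], [0, 0, 0, 0, 0, 0], [0, 0, 0, 0, 0, 0]]])

```text
clock: 2.9
position: [0.4716, -0.2202, 0.3115]
ee_rot: [0.126, 0.992, 0.0, -0.0]
ft_force: [0.1, 1.1, -0.3]
grip_width: 0.504
grasp_force: 0.0
```

```bash
python3 snap.py wb; python3 - <<'E'
from h import *
a=cv2.imread("pics/wb.png");b=cv2.imread("pics/wj.png")
m=np.zeros((600,800,3),np.uint8)
f=lambda i,x,y,w,h,s:cv2.resize(i[y:y+h,x:x+w],(w*s,h*s),interpolation=cv2.INTER_CUBIC)
import pickle
p=pickle.load(open("wb.pkl","rb"));c=[proj(p,np.array(X),True) for X in((.435,-.185,.09),(.428,-.24,.09),(.42,-.296,.09))];print(np.round(c))
cx,cy=np.round(c[1]).astype(int);x0=max(0,cx-66);y0=max(0,cy-75);print(x0,y0)
t=f(a,x0,y0,133,150,4);m[:t.shape[0],:t.shape[1]]=t[:600,:532]
t=f(b,200,85,66,150,4);m[:,536:]=t
cv2.imwrite("pics/crop2.png",m)
E
```

```text
2.9 [ 0.4716 -0.2202  0.3115] [ 1.262e-01  9.920e-01  0.000e+00 -1.000e-04] [ 0.1  1.1 -0.3] 0.5038757133295197
[[272. 125.]
 [227. 130.]
 [182. 136.]]
161 55
```

View pics/crop2.png

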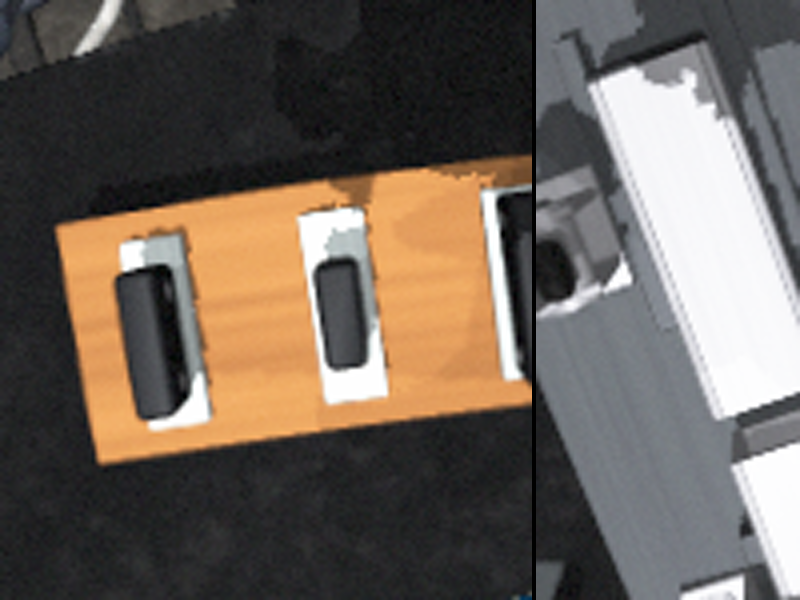

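The crop confirms it. On the block, the left grip at (150,343) is about 37 px long against 26 px for the middle one (34 mm), so it is 48 mm: the 6 mm gauge, in the right slot and black, not turquoise. The one at the right edge is the long 8 mm grip. Now the numbers, plus an enlarged crop of the gap.

```bash
python3 - <<'E'
from h import *
import pickle
p=pickle.load(open("wb.pkl","rb"));s=camera_params("scene")
F=lambda x,y:((x+.5)/4-.5+161,(y+.5)/4-.5+55)
g=F(150,343);print("tri grip top",tri([(p,g,True),(s,(243.1,260.4),False)]))
print("grip top",onz(p,g,.09,True))
c=[onz(p,F(*q),.052,True) for q in((120,241),(186,233),(212,422),(148,430))];print("shoulder",np.round(c,4),np.mean(c,0))
for q in((56,227),(98,465)):print("blk",onz(p,F(*q),.045,True))
mid=[onz(p,F(*q),.052,True) for q in((299,215),(361,208),(387,395),(326,403))];print("mid shoulder",np.mean(mid,0))
b=cv2.imread("pics/wj.png");cv2.imwrite("pics/crop3.png",cv2.resize(b[85:245,190:310],(600,800),interpolation=cv2.INTER_CUBIC)[150:750])
E
```

```text
tri grip top (array([ 0.42987971, -0.27822582,  0.08630955]), [np.float64(0.0007448710888616467), np.float64(0.0007448710888615949)])
grip top [ 0.43034346 -0.27767294  0.09      ]
shoulder [[ 0.3963 -0.2858  0.052 ]
 [ 0.4001 -0.2632  0.052 ]
 [ 0.4652 -0.2724  0.052 ]
 [ 0.462  -0.295   0.052 ]] [ 0.43090078 -0.27911767  0.052     ]
blk [ 0.38483875 -0.30795163  0.045     ]
blk [ 0.47039195 -0.31805297  0.045     ]
mid shoulder [ 0.43807926 -0.2183344   0.052     ]
```

View pics/crop3.png

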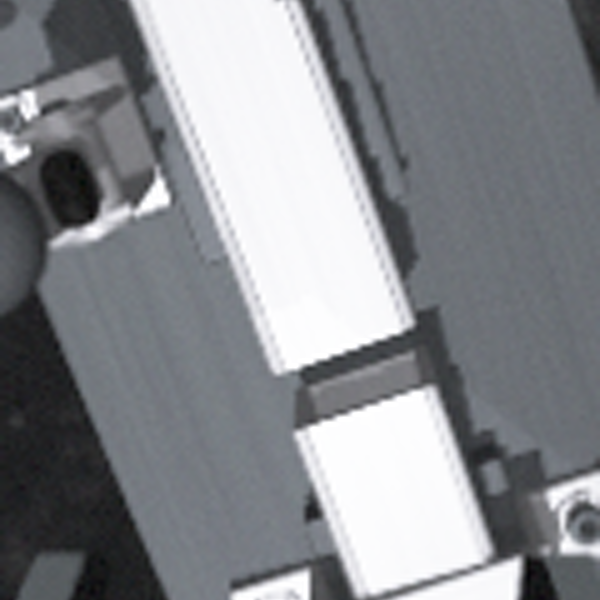

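carry_out(commands=[[[0, 0, 0, 0, 0, -0.61], [0, 0, 0, 0, 0, -0.61], [0.14, -0.26, 0.75, 0, 0, 0], [0.14, -0.26, 0.75, 0, 0, 0], [0.14, -0.26, 0.75, 0, 0, 0], [0.14, -0.26, 0.75, 0, 0, 0], [0.14, -0.27, 0.75, 0, 0, 0], [0.14, -0.27, 0.75, 0, 0, 0], [0, 0, 0, 0, 0, 0], [0, 0, 0, 0, 0, 0]]])

```text
clock: 3.78
position: [0.4307, -0.2761, 0.131]
ee_rot: [0.061, 0.998, 0.001, -0.001]
ft_force: [0.8, 0.3, 0.6]
grip_width: 0.503
grasp_force: 0.0
```

```bash
python3 - <<'E'
from h import *
import pickle
p=pickle.load(open("wj.pkl","rb"))
F=lambda x,y:((x+.5)/5-.5+190,(y+.5)/5-.5+115)
for n,q in (("LL",(277,376)),("LR",(413,325)),("FL",(297,431)),("FR",(436,384)),("Lleft0",(140,10)),("Lright0",(295,10)),("FL2",(362,597)),("FR2",(493,555))):
    print(n,np.round(onz(p,F(*q),.052,True),4))
G=lambda x,y:((x-536+.5)/4-.5+200,(y+.5)/4-.5+85)
for q in((593,82),(703,38)):print("tail",np.round(onz(p,G(*q),.052,True),4))
s=camera_params("scene")
print("ball",tri([(p,(285*.64,257*.64),True),(s,(165+181/5,150+53/5),False)]))
# height check of gap: loose near-top corner on far side seen from scene
o=get_obs();R=Rn.from_quat(o["ee_rot"]).as_matrix();print(o["position"],R[:,1],o["ft_force"])
t=np.array([.4306,-.2786,.059]);print("to go units",R.T@(t-o["position"])/.04)
E
```

```text
LL [0.5388 0.3291 0.052 ]
LR [0.5344 0.3667 0.052 ]
FL [0.5547 0.3303 0.052 ]
FR [0.5515 0.3688 0.052 ]
Lleft0 [0.4384 0.3206 0.052 ]
Lright0 [0.4486 0.3578 0.052 ]
FL2 [0.6059 0.3352 0.052 ]
FR2 [0.603  0.3728 0.052 ]
tail [0.4233 0.3199 0.052 ]
tail [0.4191 0.3564 0.052 ]
ball (array([0.47268341, 0.28422002, 0.13858638]), [np.float64(0.0007654005415349472), np.float64(0.0007654005415348738)])
[ 0.43067821 -0.27605129  0.13101947] [0.12124398 0.99262215 0.00107633] [0.78820772 0.26504053 0.5963892 ]
to go units [-0.01082871 -0.06542275  1.80039398]
```

carry_out(commands=[[[0, -0.06, 0.6, 0, 0, 0], [0, 0, 0.6, 0, 0, 0], [0, 0, 0.4, 0, 0, 0], [0, 0, 0.2, 0, 0, 0], [0, 0, 0, 0, 0, 0], [0, 0, 0, 0, 0, 0]]])

```text
clock: 4.28
position: [0.4319, -0.2798, 0.061]
ee_rot: [0.061, 0.998, 0.0, 0.001]
ft_force: [0.8, -0.9, 1.0]
grip_width: 0.504
grasp_force: 0.0
```

carry_out(commands=[[[0, 0, 0, 0, 0, 0], [0, 0, 0, 0, 0, 0], [0, 0, 0, 0, 0, 0], [0, 0, 0, 0, 0, 0], [0, 0, 0, 0, 0, 0], [0, 0, 0, 0, 0, 0], [0, 0, 0, 0, 0, 0]]], hand=1, force=50)

```text
clock: 4.87
position: [0.4314, -0.2806, 0.0608]
ee_rot: [0.061, 0.998, -0.0, 0.001]
ft_force: [-0.1, 1.8, 6.6]
grip_width: 0.156
grasp_force: 53.6
```

carry_out(commands=[[[0, 0, -0.3, 0, 0, 0], [0, 0, -0.6, 0, 0, 0], [0, 0, -0.9, 0, 0, 0], [0, 0, -0.9, 0, 0, 0], [0, 0, -0.9, 0, 0, 0], [0, 0, -0.9, 0, 0, 0], [0, 0, -0.4, 0, 0, 0], [0, 0, 0, 0, 0, 0]]])

```text
clock: 5.53
position: [0.4316, -0.2816, 0.2605]
ee_rot: [0.062, 0.998, -0.001, 0.003]
ft_force: [0.2, 0.0, -0.6]
grip_width: 0.155
grasp_force: 52.4
```

carry_out(commands=[[[-0.05, 0.6, 0, 0, 0, 0], [-0.05, 0.9, 0, 0, 0, 0], [-0.05, 0.9, 0, 0, 0, 0], [-0.05, 0.9, 0, 0, 0, 0], [-0.05, 0.9, 0, 0, 0, 0], [-0.05, 0.9, 0, 0, 0, 0], [-0.05, 0.9, 0, 0, 0, 0], [-0.05, 0.9, 0, 0, 0, 0], [-0.05, 0.9, 0, 0, 0, 0], [-0.05, 0.9, 0, 0, 0, 0], [-0.05, 0.9, 0, 0, 0, 0], [-0.05, 0.9, 0, 0, 0, 0], [-0.05, 0.9, 0, 0, 0, 0], [-0.05, 0.9, 0, 0, 0, 0], [-0.05, 0.9, 0, 0, 0, 0], [-0.05, 0.9, 0, 0, 0, 0], [-0.05, 0.9, 0, 0, 0, 0], [-0.05, 0.9, 0, 0, 0, 0], [0, 0, 0, 0, 0, 0]]])

```text
clock: 7.12
position: [0.5417, 0.3541, 0.2533]
ee_rot: [0.057, 0.998, 0.0, -0.002]
ft_force: [-1.1, 1.3, -1.5]
grip_width: 0.154
grasp_force: 52.3
```

carry_out(commands=[[[0, 0, 0, 0, 0, -1], [0, 0, 0, 0, 0, -1], [0, 0, 0, 0, 0, -1], [0, 0, 0, 0, 0, -1], [0, 0, 0, 0, 0, -1], [0, 0, 0, 0, 0, -1], [0, 0, 0, 0, 0, -1], [0, 0, 0, 0, 0, -1], [0, 0, 0, 0, 0, -1], [0, 0, 0, 0, 0, -1], [0, 0, 0, 0, 0, -1], [0, 0, 0, 0, 0, -1], [0, 0, 0, 0, 0, -1], [0, 0, 0, 0, 0, -1], [0, 0, 0, 0, 0, -1], [0, 0, 0, 0, 0, -1], [0, 0, 0, 0, 0, -0.97], [0, 0, 0, 0, 0, 0], [0, 0, 0, 0, 0, 0]]])

```text
clock: 8.7
position: [0.5442, 0.3459, 0.2553]
ee_rot: [0.735, -0.678, 0.0, 0.0]
ft_force: [0.5, 0.2, -1.8]
grip_width: 0.155
grasp_force: 52.3
```

```bash
python3 snap.py wg; python3 - <<'E'
from h import *
o=get_obs();R=Rn.from_quat(o["ee_rot"]).as_matrix();print(R.round(4),np.round(o["joint_pos"],2),o["grip_width"],o["grasp_force"])
t=np.array([.5449,.3487,.0678]);print("to go units",R.T@(t-o["position"])/.04)
E
```

```text
8.7 [0.5442 0.3459 0.2553] [ 7.347e-01 -6.784e-01  0.000e+00  5.000e-04] [ 0.5  0.2 -1.8] 0.15469125515324322
[[ 7.920e-02 -9.969e-01 -5.000e-04]
 [-9.969e-01 -7.920e-02 -6.000e-04]
 [ 6.000e-04  5.000e-04 -1.000e+00]] [-0.61  0.37 -0.03  1.37  0.01  1.41  2.58] 0.15434012213229362 52.30373203754425
to go units [-0.06793632 -0.02571995  4.68937274]
```

View pics/wgb.png

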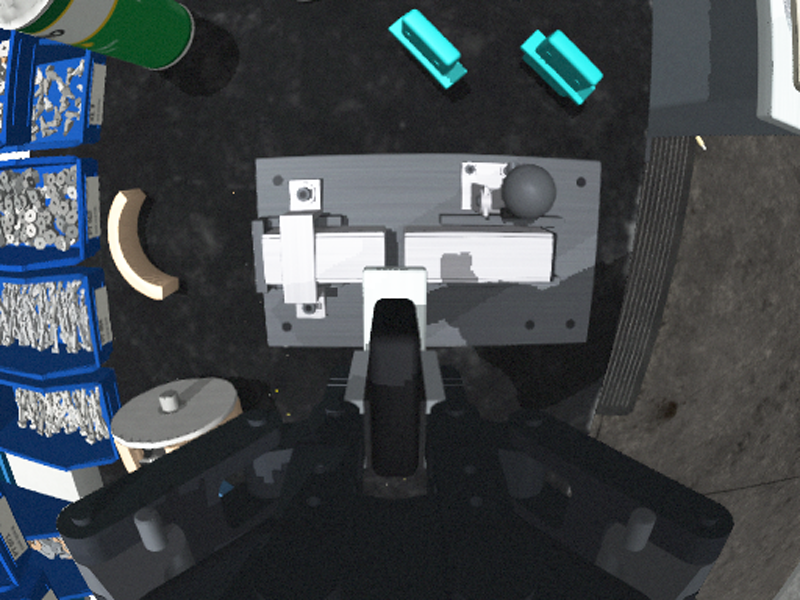

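The picture shows the gauge held (grip at (395,390), shoulder at (395,290)) right over the gap, whose edges are at x of about 386 and 405 near y = 235. The clamp is at (525,190), and the two turquoise copies are at the top. Joint 7 is near its limit, so I make a half turn first.

carry_out(commands=[[[0, 0, 0, 0, 0, 1], [0, 0, 0, 0, 0, 1], [0, 0, 0, 0, 0, 1], [0, 0, 0, 0, 0, 1], [0, 0, 0, 0, 0, 1], [0, 0, 0, 0, 0, 1], [0, 0, 0, 0, 0, 1], [0, 0, 0, 0, 0, 1], [0, 0, 0, 0, 0, 1], [0, 0, 0, 0, 0, 1], [0, 0, 0, 0, 0, 1], [0, 0, 0, 0, 0, 1], [0, 0, 0, 0, 0, 1], [0, 0, 0, 0, 0, 1], [0, 0, 0, 0, 0, 1]]])

```text
clock: 10.0
position: [0.5442, 0.3463, 0.2556]
ee_rot: [-0.037, 0.999, -0.0, -0.0]
ft_force: [0.6, 0.5, -1.3]
grip_width: 0.153
grasp_force: 52.3
```

carry_out(commands=[[[0, 0, 0, 0, 0, 1], [0, 0, 0, 0, 0, 1], [0, 0, 0, 0, 0, 1], [0, 0, 0, 0, 0, 1], [0, 0, 0, 0, 0, 1], [0, 0, 0, 0, 0, 1], [0, 0, 0, 0, 0, 1], [0, 0, 0, 0, 0, 1], [0, 0, 0, 0, 0, 1], [0, 0, 0, 0, 0, 1], [0, 0, 0, 0, 0, 1], [0, 0, 0, 0, 0, 1], [0, 0, 0, 0, 0, 1], [0, 0, 0, 0, 0, 1], [0, 0, 0, 0, 0, 1], [0, 0, 0, 0, 0, 0], [0, 0, 0, 0, 0, 0]]])

```text
clock: 11.42
position: [0.5441, 0.3465, 0.2556]
ee_rot: [0.677, 0.736, -0.0, 0.0]
ft_force: [0.1, -0.5, -1.7]
grip_width: 0.155
grasp_force: 52.3
```

```bash
python3 snap.py wg2; python3 - <<'E'
from h import *
import pickle
p=pickle.load(open("wg.pkl","rb"));q=pickle.load(open("wj.pkl","rb"))
i=cv2.imread("pics/wg.png",0)
for v in (149,152,156,160):print(v,i[v,238:268].tolist())
S=lambda x,y:((x+.5)*.64-.5,(y+.5)*.64-.5)
for n,u in (("F",(386,245)),("L",(405,245)),("Ffar",(384,232)),("Lfar",(405,232)),("tail far",(553,233)),("tail near",(552,282))):print(n,onz(p,S(*u),.052,True).round(4))
F=lambda x,y:((x+.5)/5-.5+190,(y+.5)/5-.5+115)
print(tri([(p,S(384,232),True),(q,F(297,431),True)]),tri([(p,S(405,232),True),(q,F(277,376),True)]))
o=get_obs();R=Rn.from_quat(o["ee_rot"]).as_matrix();print(R.round(3),np.round(o["joint_pos"],2))
t=np.array([.5449,.3487,.0678]);print("to go units",R.T@(t-o["position"])/.04)
E
```

```text
11.4167 [0.5441 0.3465 0.2556] [ 6.765e-01  7.364e-01 -1.000e-04  1.000e-04] [ 0.1 -0.5 -1.7] 0.1553297843945705
149 [251, 251, 251, 251, 252, 252, 251, 207, 102, 65, 65, 63, 62, 66, 62, 80, 125, 124, 128, 120, 115, 182, 231, 231, 231, 230, 231, 231, 232, 233]
152 [247, 246, 247, 247, 247, 247, 240, 232, 94, 62, 60, 64, 62, 64, 63, 81, 122, 123, 126, 116, 125, 211, 242, 241, 242, 241, 241, 240, 240, 240]
156 [245, 244, 244, 245, 245, 245, 245, 241, 109, 66, 64, 67, 65, 65, 65, 62, 84, 123, 125, 118, 136, 223, 243, 241, 239, 239, 239, 240, 240, 240]
160 [244, 243, 245, 245, 244, 245, 245, 241, 116, 63, 63, 65, 63, 61, 63, 63, 78, 122, 122, 117, 133, 219, 244, 241, 240, 240, 240, 240, 239, 241]
F [0.5526 0.3386 0.052 ]
L [0.5383 0.3375 0.052 ]
Ffar [0.5548 0.3288 0.052 ]
Lfar [0.5391 0.3276 0.052 ]
tail far [0.4238 0.3174 0.052 ]
tail near [0.4184 0.3567 0.052 ]
(array([0.55518295, 0.32961244, 0.04952529]), [np.float64(0.0005520028511944587), np.float64(0.0005520028511945417)]) (array([0.53931681, 0.32841225, 0.04900933]), [np.float64(0.0005093429051261433), np.float64(0.0005093429051261212)])
[[-0.085  0.996 -0.   ]
 [ 0.996  0.085 -0.   ]
 [-0.    -0.    -1.   ]] [-0.95  0.38  0.43  1.39 -0.16  1.41 -0.44]
to go units [0.05463108 0.02325817 4.69730138]
```

carry_out(commands=[[[0.05, 0.01, 0.7, 0, 0, 0], [0, 0, 0.8, 0, 0, 0], [0, 0, 0.8, 0, 0, 0], [0, 0, 0.8, 0, 0, 0], [0, 0, 0.4, 0, 0, 0], [0, 0, 0, 0, 0, 0], [0, 0, 0, 0, 0, 0]]])

```text
clock: 12.05
position: [0.5444, 0.3483, 0.1156]
ee_rot: [0.677, 0.736, -0.001, -0.0]
ft_force: [0.8, 1.0, -0.2]
grip_width: 0.156
grasp_force: 52.3
```

```bash
python3 - <<'E'
from h import *
o=get_obs();R=Rn.from_quat(o["ee_rot"]).as_matrix();print(R.round(3),o["ft_force"],o["position"])
t=np.array([.5446,.3490,.0678]);print("to go units",R.T@(t-o["position"])/.04)
E
```

```text
[[-0.084  0.996 -0.001]
 [ 0.996  0.084 -0.001]
 [-0.001 -0.001 -1.   ]] [ 0.77924791  0.96900276 -0.17279126] [0.54435143 0.34827707 0.11558231]
to go units [0.01828621 0.00879795 1.19453827]
```

Aligned; lowering into the gap in two stages.

carry_out(commands=[[[0, 0, 0.25, 0, 0, 0], [0, 0, 0.25, 0, 0, 0], [0, 0, 0.2, 0, 0, 0], [0, 0, 0.2, 0, 0, 0], [0, 0, 0.15, 0, 0, 0], [0, 0, 0, 0, 0, 0], [0, 0, 0, 0, 0, 0]]])

```text
clock: 12.63
position: [0.5444, 0.3484, 0.0734]
ee_rot: [0.677, 0.736, -0.0, -0.0]
ft_force: [0.1, 0.1, -1.1]
grip_width: 0.157
grasp_force: 52.3
```

carry_out(commands=[[[0, 0, 0.05, 0, 0, 0], [0, 0, 0.05, 0, 0, 0], [0, 0, 0.04, 0, 0, 0], [0, 0, 0, 0, 0, 0], [0, 0, 0, 0, 0, 0]]])

```text
clock: 13.05
position: [0.5445, 0.3485, 0.0682]
ee_rot: [0.677, 0.736, 0.0, -0.0]
ft_force: [0.4, 0.0, -1.7]
grip_width: 0.153
grasp_force: 52.3
```

carry_out(commands=[[[0, 0, 0.02, 0, 0, 0], [0, 0, 0.02, 0, 0, 0], [0, 0, 0, 0, 0, 0]]])

```text
clock: 13.3
position: [0.5448, 0.3487, 0.0679]
ee_rot: [0.677, 0.736, 0.0, -0.0]
ft_force: [-3.7, -2.1, 9.1]
grip_width: 0.156
grasp_force: 53.8
```

carry_out(commands=[[[0, 0, 0.02, 0, 0, 0], [0, 0, 0, 0, 0, 0]]])

```text
clock: 13.47
position: [0.5448, 0.3487, 0.0678]
ee_rot: [0.677, 0.736, 0.001, -0.0]
ft_force: [-7.0, -4.9, 15.9]
grip_width: 0.157
grasp_force: 54.8
```

Seated, with shoulders on the tubes at TCP 0.0678 as predicted. I release and lift.

carry_out(commands=[[[0, 0, -0.04, 0, 0, 0], [0, 0, 0, 0, 0, 0], [0, 0, 0, 0, 0, 0]]])

```text
clock: 13.72
position: [0.5448, 0.3487, 0.0678]
ee_rot: [0.677, 0.736, 0.0, 0.0]
ft_force: [-1.7, -0.5, 5.1]
grip_width: 0.154
grasp_force: 53.3
```

carry_out(commands=[[[0, 0, 0, 0, 0, 0], [0, 0, 0, 0, 0, 0], [0, 0, 0, 0, 0, 0], [0, 0, 0, 0, 0, 0], [0, 0, 0, 0, 0, 0]]], hand=0.2)

```text
clock: 14.13
position: [0.5445, 0.3484, 0.0671]
ee_rot: [0.677, 0.736, -0.0, -0.0]
ft_force: [0.1, 0.4, 0.3]
grip_width: 0.402
grasp_force: 0.0
```

carry_out(commands=[[[0, 0, -0.2, 0, 0, 0], [0, 0, -0.4, 0, 0, 0], [0, 0, -0.8, 0, 0, 0], [0, 0, -0.8, 0, 0, 0], [0, 0, -0.9, 0, 0, 0], [0, 0, -0.9, 0, 0, 0], [0, 0, -0.5, 0, 0, 0], [0, 0, 0, 0, 0, 0]]])

```text
clock: 14.8
position: [0.5464, 0.3493, 0.2538]
ee_rot: [0.677, 0.736, 0.004, 0.001]
ft_force: [0.6, 0.0, -0.2]
grip_width: 0.404
grasp_force: 0.0
```

```bash
python3 snap.py wr; python3 - <<'E'
from h import *
o=get_obs();R=Rn.from_quat(o["ee_rot"]).as_matrix();print(R.round(3),np.round(o["joint_pos"],2))
E
```

```text
14.8 [0.5464 0.3493 0.2538] [6.772e-01 7.358e-01 4.300e-03 6.000e-04] [ 0.6  0.  -0.2] 0.4036169445587058
[[-0.083  0.997  0.004]
 [ 0.997  0.083  0.003]
 [ 0.003  0.004 -1.   ]] [-0.95  0.38  0.43  1.39 -0.16  1.39 -0.45]
```

carry_out(commands=[[[0.08, -0.65, 0, 0, 0, 0], [0, -0.65, 0, 0, 0, 0], [0, -0.65, 0, 0, 0, 0], [0, -0.65, 0, 0, 0, 0], [0, -0.65, 0, 0, 0, 0], [0, -0.65, 0, 0, 0, 0], [0, 0, 0, -0.83, 0, 0], [0, 0, 0, -0.83, 0, 0], [0, 0, 0, -0.83, 0, 0], [0, 0, 0, -0.84, 0, 0], [0, 0, 0, 0, 0, 0], [0, 0, 0, 0, 0, 0]]], hand=1, force=30)

```text
clock: 15.85
position: [0.3876, 0.3384, 0.2465]
ee_rot: [0.666, 0.726, 0.127, 0.117]
ft_force: [-0.4, -0.1, -0.4]
grip_width: 0.002
grasp_force: 0.0
```

```bash
cat > go.py <<'E'
import sys
from h import *
o=get_obs();R=Rn.from_quat(o["ee_rot"]).as_matrix();P=np.array(o["position"])
O=np.array([.5525,.3496,0]);e=np.array([[.9965,.084,0],[-.084,.9965,0],[0,0,1]])
print("t",o["clock"],"jig",(e@(P-O)).round(4),"tooljig",(e@R).round(3).tolist(),"F",(e@o["ft_force"]).round(1),"q",np.round(o["joint_pos"],2))
for a in sys.argv[1:]:
    t=O+e.T@np.array([float(x) for x in a.split(",")]);print(a,"units",(R.T@(t-P)/.04).round(3))
E
python3 snap.py wt; python3 go.py -- 2>/dev/null || true; python3 go.py -.162,.003,.08 -.162,.003,.028
```

```text
15.85 [0.3876 0.3384 0.2465] [0.6661 0.7257 0.1266 0.1168] [-0.4 -0.1 -0.4] 0.0022962858485045994
t 15.9 jig [-0.1643  0.0026  0.2469] tooljig [[0.001, 0.941, 0.339], [1.0, -0.0, -0.001], [-0.001, 0.339, -0.941]] F [-0.1 -0.2 -0.2] q [-1.24 -0.12  0.23  1.96  0.34  1.1  -1.04]
t 15.9 jig [-0.1643  0.0026  0.2469] tooljig [[0.001, 0.941, 0.339], [1.0, -0.0, -0.001], [-0.001, 0.339, -0.941]] F [-0.1 -0.2 -0.2] q [-1.24 -0.12  0.23  1.96  0.34  1.1  -1.04]
-.162,.003,.08 units [ 0.013 -1.361  3.945]
-.162,.003,.028 units [ 0.014 -1.802  5.168]
```

View pics/wtb.png

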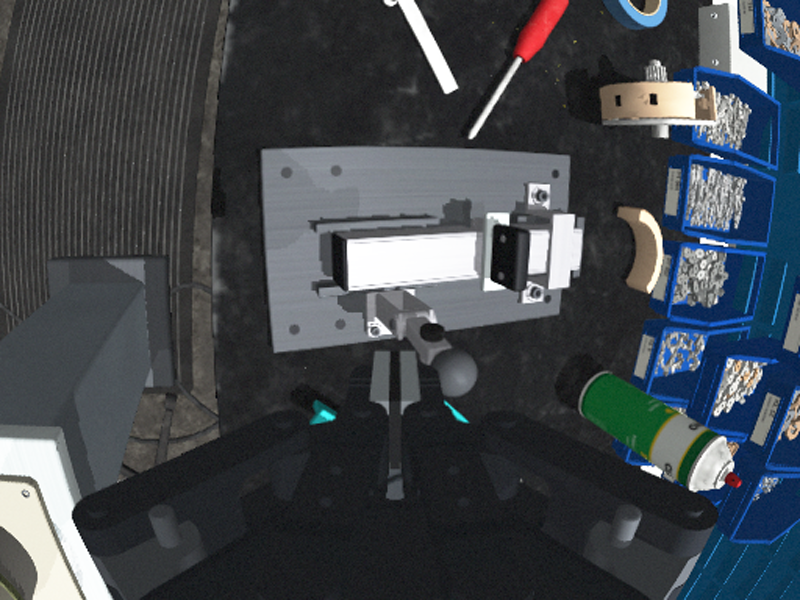

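The picture shows the gauge upright in the gap (grip at (512,258)). The tube's black-capped tail is at (338,262), the clamp ball at (457,372), and the shut fingers are at (395,420). I descend behind the tail.

carry_out(commands=[[[0.01, -0.27, 0.79, 0, 0, 0], [0, -0.27, 0.79, 0, 0, 0], [0, -0.27, 0.79, 0, 0, 0], [0, -0.27, 0.79, 0, 0, 0], [0, -0.27, 0.79, 0, 0, 0], [0, 0, 0, 0, 0, 0], [0, 0, 0, 0, 0, 0]]])

```text
clock: 16.48
position: [0.3926, 0.3379, 0.0795]
ee_rot: [0.667, 0.724, 0.125, 0.118]
ft_force: [0.5, 0.3, -0.6]
grip_width: -0.002
grasp_force: 0.0
```

```bash
python3 go.py -.162,.003,.028
```

```text
t 16.4833 jig [-0.1604  0.0018  0.0795] tooljig [[0.003, 0.941, 0.34], [1.0, -0.002, -0.005], [-0.004, 0.34, -0.941]] F [ 0.5  0.2 -0.6] q [-1.22  0.09  0.25  2.15  0.38  0.72 -1.16]
-.162,.003,.028 units [ 0.035 -0.476  1.198]
```

carry_out(commands=[[[0.02, -0.16, 0.4, 0, 0, 0], [0.02, -0.16, 0.4, 0, 0, 0], [0, -0.16, 0.4, 0, 0, 0], [0, 0, 0, 0, 0, 0], [0, 0, 0, 0, 0, 0]]])

```text
clock: 16.9
position: [0.3912, 0.3414, 0.0304]
ee_rot: [0.667, 0.724, 0.128, 0.118]
ft_force: [-0.2, -0.1, -0.2]
grip_width: -0.0
grasp_force: 0.0
```

carry_out(commands=[[[0, 0.07, 0.025, 0, 0, 0], [0, 0.07, 0.025, 0, 0, 0], [0, 0.07, 0.025, 0, 0, 0], [0, 0, 0, 0, 0, 0]]])

```text
clock: 17.23
position: [0.4002, 0.342, 0.0298]
ee_rot: [0.667, 0.724, 0.129, 0.117]
ft_force: [0.1, -0.2, -0.5]
grip_width: 0.0
grasp_force: 0.0
```

carry_out(commands=[[[0, 0.047, 0.017, 0, 0, 0], [0, 0.047, 0.017, 0, 0, 0], [0, 0, 0, 0, 0, 0]]])

```text
clock: 17.48
position: [0.4035, 0.3419, 0.0289]
ee_rot: [0.667, 0.725, 0.128, 0.117]
ft_force: [0.1, -0.2, -0.3]
grip_width: 0.0
grasp_force: 0.0
```

```bash
python3 go.py -.14,.003,.028
```

```text
t 17.4833 jig [-0.1491  0.0048  0.0289] tooljig [[0.001, 0.94, 0.342], [1.0, -0.001, -0.0], [0.0, 0.342, -0.94]] F [ 0.1 -0.2 -0.3] q [-1.21  0.2   0.26  2.17  0.39  0.59 -1.18]
-.14,.003,.028 units [-0.046  0.207  0.099]
```

carry_out(commands=[[[-0.03, 0.047, 0.017, 0, 0, 0], [0, 0.047, 0.017, 0, 0, 0], [0, 0, 0, 0, 0, 0]]])

```text
clock: 17.73
position: [0.4074, 0.3408, 0.0287]
ee_rot: [0.667, 0.725, 0.128, 0.117]
ft_force: [0.8, -0.4, -0.4]
grip_width: 0.001
grasp_force: 0.0
```

carry_out(commands=[[[0, 0.047, 0.017, 0, 0, 0], [0, 0.047, 0.017, 0, 0, 0], [0, 0, 0, 0, 0, 0]]])

```text
clock: 17.98
position: [0.4113, 0.3414, 0.0287]
ee_rot: [0.667, 0.725, 0.128, 0.117]
ft_force: [-0.8, 0.6, -0.5]
grip_width: 0.003
grasp_force: 0.3
```

carry_out(commands=[[[0, 0.047, 0.017, 0, 0, 0], [0, 0, 0, 0, 0, 0]]])

```text
clock: 18.15
position: [0.4134, 0.3416, 0.0288]
ee_rot: [0.667, 0.725, 0.128, 0.117]
ft_force: [-0.8, 0.2, -0.4]
grip_width: -0.001
grasp_force: 0.4
```

```bash
python3 go.py
```

```text
t 18.15 jig [-0.1393  0.0037  0.0288] tooljig [[0.001, 0.94, 0.342], [1.0, -0.001, -0.0], [0.0, 0.342, -0.94]] F [-0.8  0.3 -0.4] q [-1.19  0.21  0.26  2.15  0.38  0.58 -1.15]
```

carry_out(commands=[[[0, 0.047, 0.017, 0, 0, 0], [0, 0.047, 0.017, 0, 0, 0], [0, 0, 0, 0, 0, 0]]])

```text
clock: 18.4
position: [0.4171, 0.3419, 0.0287]
ee_rot: [0.667, 0.725, 0.127, 0.117]
ft_force: [-2.8, -0.6, 1.8]
grip_width: 0.003
grasp_force: 1.6
```

carry_out(commands=[[[0, 0.047, 0.017, 0, 0, 0], [0, 0.0, 0.0, 0, 0, 0]]])

```text
clock: 18.57
position: [0.4174, 0.342, 0.0281]
ee_rot: [0.667, 0.725, 0.126, 0.117]
ft_force: [-14.3, -1.7, 7.3]
grip_width: -0.001
grasp_force: 7.0
```

carry_out(commands=[[[0, 0.047, 0.017, 0, 0, 0], [0, 0, 0, 0, 0, 0]]])

```text
clock: 18.73
position: [0.4177, 0.3422, 0.0276]
ee_rot: [0.666, 0.726, 0.125, 0.116]
ft_force: [-25.2, -3.6, 13.9]
grip_width: -0.003
grasp_force: 12.6
```

```bash
python3 go.py; python3 snap.py wp; python3 - <<'E'
from h import *
i=cv2.imread("pics/wp.png");cv2.imwrite("pics/wpc.png",cv2.resize(i[60:360,90:490],(800,600),interpolation=cv2.INTER_CUBIC))
E
```

```text
t 18.7333 jig [-0.135   0.0039  0.0276] tooljig [[-0.001, 0.941, 0.337], [1.0, 0.002, -0.002], [-0.002, 0.337, -0.941]] F [-25.4  -1.5  13.9] q [-1.18  0.22  0.26  2.14  0.37  0.58 -1.13]
18.7333 [0.4177 0.3422 0.0276] [0.6663 0.7258 0.1253 0.1165] [-25.2  -3.6  13.9] -0.003361274962356225
```

It nipped: a firm stop with the force rising to 25 N. I back off and rise.

carry_out(commands=[[[0, -0.08, -0.03, 0, 0, 0], [0, -0.15, -0.055, 0, 0, 0], [0, -0.3, -0.11, 0, 0, 0], [0, 0.2, -0.55, 0, 0, 0], [0, 0.29, -0.8, 0, 0, 0], [0, 0.29, -0.8, 0, 0, 0], [0, 0.29, -0.8, 0, 0, 0], [0, 0.29, -0.8, 0, 0, 0], [0, 0.1, -0.28, 0, 0, 0], [0, 0, 0, 0, 0, 0]]])

```text
clock: 19.62
position: [0.3999, 0.3416, 0.2045]
ee_rot: [0.667, 0.724, 0.131, 0.117]
ft_force: [-0.5, 0.4, -0.7]
grip_width: 0.001
grasp_force: 0.0
```

```bash
python3 go.py -.081,-.100,.19 -.081,-.100,.125
```

```text
t 19.6167 jig [-0.1528  0.0049  0.2045] tooljig [[0.002, 0.938, 0.346], [1.0, -0.003, 0.005], [0.006, 0.346, -0.938]] F [-0.5  0.4 -0.7] q [-1.22 -0.07  0.24  2.01  0.34  0.99 -1.05]
-.081,-.100,.19 units [-2.622  1.567  0.947]
-.081,-.100,.125 units [-2.631  1.005  2.472]
```

carry_out(commands=[[[-0.65, 0.42, 0.15, 0, 0, 0], [-0.66, 0.42, 0.15, 0, 0, 0], [-0.66, 0.42, 0.16, 0, 0, 0], [-0.66, 0.42, 0.16, 0, 0, 0], [0, 0, 0, 0, 0, 0], [0, -0.22, 0.62, 0, 0, 0], [0, -0.23, 0.62, 0, 0, 0], [0, -0.23, 0.62, 0, 0, 0], [0, 0, 0, 0, 0, 0], [0, 0, 0, 0, 0, 0]]])

```text
clock: 20.45
position: [0.4777, 0.2404, 0.1196]
ee_rot: [0.667, 0.725, 0.126, 0.118]
ft_force: [-0.3, -0.0, 0.6]
grip_width: -0.001
grasp_force: 0.0
```

```bash
python3 go.py -.081,-.060,.125 -.081,-.025,.125
```

```text
t 20.45 jig [-0.0837 -0.1025  0.1196] tooljig [[0.001, 0.941, 0.34], [1.0, -0.0, -0.003], [-0.003, 0.34, -0.941]] F [-0.3 -0.   0.6] q [-1.09  0.01  0.42  2.13  0.28  0.73 -0.77]
-.081,-.060,.125 units [ 1.062  0.11  -0.108]
-.081,-.025,.125 units [ 1.937  0.11  -0.111]
```

carry_out(commands=[[[0.2, 0.05, -0.05, 0, 0, 0], [0.2, 0.05, -0.05, 0, 0, 0], [0.15, 0, 0, 0, 0, 0], [0.15, 0, 0, 0, 0, 0], [0.15, 0, 0, 0, 0, 0], [0.15, 0, 0, 0, 0, 0]]])

```text
clock: 20.95
position: [0.4776, 0.2824, 0.1263]
ee_rot: [0.667, 0.725, 0.128, 0.117]
ft_force: [0.4, -1.1, 1.4]
grip_width: 0.001
grasp_force: 0.9
```

carry_out(commands=[[[0.2, 0, 0, 0, 0, 0], [0.2, 0, 0, 0, 0, 0], [0.2, 0, 0, 0, 0, 0], [0.2, 0, 0, 0, 0, 0]]])

```text
clock: 21.28
position: [0.4744, 0.314, 0.1255]
ee_rot: [0.667, 0.725, 0.127, 0.117]
ft_force: [1.3, -1.9, 0.4]
grip_width: -0.001
grasp_force: 0.7
```

carry_out(commands=[[[0.15, 0, 0, 0, 0, 0], [0, 0, 0, 0, 0, 0], [0, 0, 0, 0, 0, 0], [0, 0, 0, 0, 0, 0], [0, 0, 0, 0, 0, 0], [0, 0, 0, 0, 0, 0], [0, 0, 0, 0, 0, 0]]])

```text
clock: 21.87
position: [0.4744, 0.3191, 0.126]
ee_rot: [0.667, 0.725, 0.128, 0.117]
ft_force: [-0.7, -0.4, 0.0]
grip_width: 0.006
grasp_force: 0.0
```

```bash
python3 go.py; python3 - <<'E'
from h import *
a=camera("scene");b=camera("side")
r=lambda i,w,h:cv2.resize(i[:,:,::-1],(w,h),interpolation=cv2.INTER_CUBIC)
m=np.hstack([r(a[140:220,165:245],400,400),r(b[200:280,240:340],400,400)])
cv2.imwrite("pics/clamp.png",m)
E
```

```text
t 21.8667 jig [-0.0804 -0.0238  0.126 ] tooljig [[0.001, 0.94, 0.342], [1.0, -0.001, -0.0], [0.0, 0.342, -0.94]] F [-0.7 -0.3  0. ] q [-1.16  0.11  0.37  2.02  0.27  0.77 -0.88]
```

View pics/clamp.png

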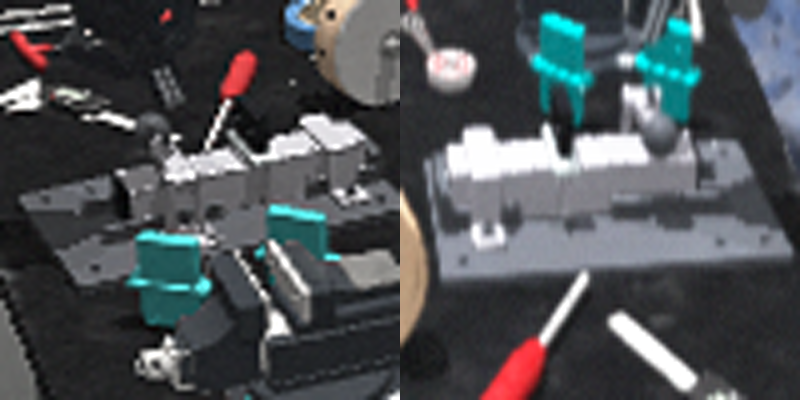

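The clamp has swung over the tube (ball at (662,133) in the side half), and the gauge still stands in the gap. I go up, straighten and take one close measuring view of the gauge.

carry_out(commands=[[[0, 0.26, -0.73, 0, 0, 0], [0, 0.27, -0.73, 0, 0, 0], [0, 0.27, -0.73, 0, 0, 0], [0, 0.27, -0.73, 0, 0, 0], [0, 0, 0, 0.83, 0, 0], [0, 0, 0, 0.83, 0, 0], [0, 0, 0, 0.83, 0, 0], [0, 0, 0, 0.84, 0, 0], [-0.15, 0.65, 0, 0, 0, 0], [-0.15, 0.65, 0, 0, 0, 0], [-0.15, 0.65, 0, 0, 0, 0], [0, 0, 0, 0, 0, 0], [0, 0, 0, 0, 0, 0]]], hand=0.2)

```text
clock: 23.05
position: [0.5549, 0.3068, 0.2495]
ee_rot: [0.678, 0.735, -0.001, 0.0]
ft_force: [-1.2, -0.1, 0.4]
grip_width: 0.398
grasp_force: 0.0
```

```bash
python3 go.py -.0035,0,.2 ; python3 snap.py wc; python3 - <<'E'
from h import *
import pickle
p=pickle.load(open("wc.pkl","rb"))
O=np.array([.5525,.3496,0]);e=np.array([[.9965,.084,0],[-.084,.9965,0],[0,0,1]])
c=proj(p,O+e.T@np.array([-.03,0,.07]),True);print(c)
x0,y0=np.round(c).astype(int)-[80,60];x0=max(x0,0);y0=max(y0,0);print(x0,y0)
i=cv2.imread("pics/wc.png");cv2.imwrite("pics/wcc.png",cv2.resize(i[y0:y0+120,x0:x0+160],None,fx=5,fy=5,interpolation=cv2.INTER_CUBIC))
E
```

```text
t 23.05 jig [-0.0012 -0.0429  0.2495] tooljig [[0.003, 1.0, -0.0], [1.0, -0.003, -0.001], [-0.001, -0.0, -1.0]] F [-1.2 -0.   0.4] q [-0.95  0.36  0.49  1.43 -0.17  1.39 -0.37]
-.0035,0,.2 units [ 1.073 -0.06   1.236]
23.05 [0.5549 0.3068 0.2495] [ 6.779e-01  7.351e-01 -6.000e-04  4.000e-04] [-1.2 -0.1  0.4] 0.3984338763701517
[224.33699369 130.28919458]
144 70
```

View pics/wcc.png

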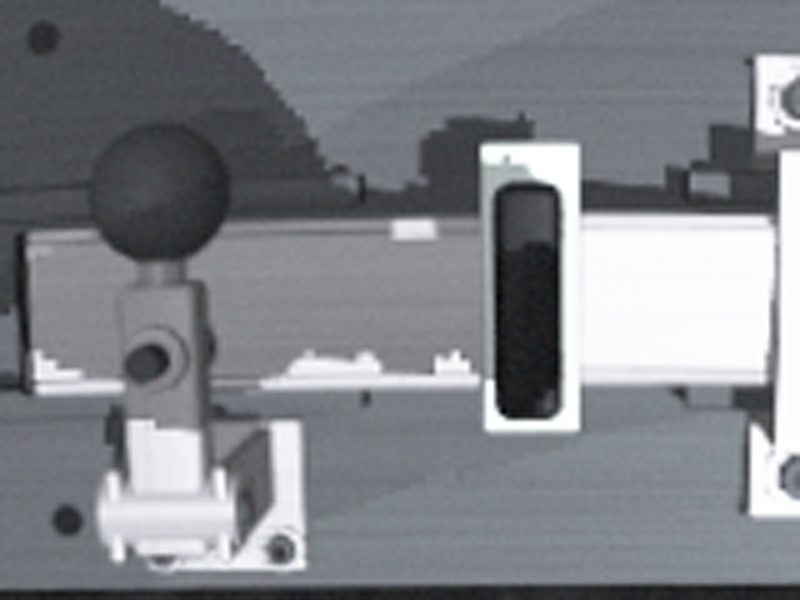

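The clamp lies level on the loose tube (ball at (160,193)). The gauge is upright in the closed joint, with its shoulder centre at (531,288) and grip centre at (528,301).

```bash
python3 - <<'E'
from h import *
import pickle
p=pickle.load(open("wc.pkl","rb"))
O=np.array([.5525,.3496,0]);e=np.array([[.9965,.084,0],[-.084,.9965,0],[0,0,1]])
F=lambda x,y:((x+.5)/5-.5+144,(y+.5)/5-.5+70)
for n,q,z in(("sh",(531,288),.059),("grip",(528,301),.097),("tail",(26,310),.052),("s1",(481,143),.059),("s2",(580,145),.059),("s3",(580,431),.059),("s4",(485,431),.059)):
    X=onz(p,F(*q),z,True);print(n,X.round(4),(e@(X-O)).round(4))
E
python3 go.py -.0035,0,.11 -.0035,0,.067
```

```text
sh [0.5498 0.3516 0.059 ] [-0.0025  0.0022  0.059 ]
grip [0.5495 0.3519 0.097 ] [-0.0028  0.0025  0.097 ]
tail [0.4303 0.3392 0.052 ] [-1.226e-01 -1.000e-04  5.200e-02]
s1 [0.5363 0.3832 0.059 ] [-0.0134  0.0348  0.059 ]
s2 [0.5581 0.3844 0.059 ] [0.0085 0.0343 0.059 ]
s3 [0.5634 0.3201 0.059 ] [ 0.0084 -0.0304  0.059 ]
s4 [0.542  0.3183 0.059 ] [-0.0131 -0.0303  0.059 ]
t 23.1 jig [-0.0021 -0.0419  0.2498] tooljig [[0.002, 1.0, -0.001], [1.0, -0.002, -0.001], [-0.001, -0.001, -1.0]] F [ 0.1  0.2 -0.4] q [-0.95  0.36  0.49  1.43 -0.17  1.39 -0.37]
-.0035,0,.11 units [ 1.05  -0.033  3.495]
-.0035,0,.067 units [ 1.051 -0.032  4.57 ]
```

carry_out(commands=[[[0.36, 0, 0.3, 0, 0, 0], [0.36, -0.01, 0.8, 0, 0, 0], [0.36, 0, 0.8, 0, 0, 0], [0, 0, 0.8, 0, 0, 0], [0, 0, 0.7, 0, 0, 0], [0, 0, 0, 0, 0, 0], [0, 0, 0, 0, 0, 0]]])

```text
clock: 23.68
position: [0.548, 0.3518, 0.1132]
ee_rot: [0.676, 0.736, -0.001, -0.001]
ft_force: [1.1, 0.2, 1.8]
grip_width: 0.402
grasp_force: 0.0
```

```bash
python3 go.py -.0027,.0015,.068
```

```text
t 23.6833 jig [-0.0043  0.0026  0.1132] tooljig [[-0.001, 1.0, -0.003], [1.0, 0.001, -0.001], [-0.001, -0.003, -1.0]] F [1.1 0.1 1.8] q [-0.97  0.5   0.44  1.54 -0.23  1.15 -0.4 ]
-.0027,.0015,.068 units [-0.027  0.043  1.13 ]
```

carry_out(commands=[[[-0.02, 0.03, 0.4, 0, 0, 0], [0, 0, 0.4, 0, 0, 0], [0, 0, 0.3, 0, 0, 0], [0, 0, 0, 0, 0, 0], [0, 0, 0, 0, 0, 0]]])

```text
clock: 24.1
position: [0.5513, 0.3507, 0.0714]
ee_rot: [0.677, 0.736, 0.0, -0.0]
ft_force: [-0.0, -0.3, -0.2]
grip_width: 0.399
grasp_force: 0.0
```

```bash
python3 go.py -.0027,.0015,.068
```

```text
t 24.1 jig [-0.0011  0.0012  0.0714] tooljig [[0.001, 1.0, 0.001], [1.0, -0.001, 0.001], [0.001, 0.001, -1.0]] F [-0.1 -0.3 -0.2] q [-0.95  0.55  0.43  1.57 -0.25  1.08 -0.38]
-.0027,.0015,.068 units [ 0.006 -0.039  0.084]
```

carry_out(commands=[[[0, -0.035, 0.05, 0, 0, 0], [0, 0, 0, 0, 0, 0], [0, 0, 0, 0, 0, 0]]])

```text
clock: 24.35
position: [0.55, 0.3505, 0.0692]
ee_rot: [0.677, 0.736, 0.001, -0.0]
ft_force: [0.0, -0.6, 0.0]
grip_width: 0.404
grasp_force: 0.0
```

carry_out(commands=[[[0, 0, 0, 0, 0, 0], [0, 0, 0, 0, 0, 0], [0, 0, 0, 0, 0, 0], [0, 0, 0, 0, 0, 0], [0, 0, 0, 0, 0, 0], [0, 0, 0, 0, 0, 0]]], hand=1, force=30)

```text
clock: 24.85
position: [0.549, 0.3503, 0.0688]
ee_rot: [0.677, 0.736, -0.0, -0.001]
ft_force: [-5.7, -2.4, 5.7]
grip_width: 0.158
grasp_force: 29.8
```

```bash
python3 go.py -.0027,.0015,.068
```

```text
t 24.85 jig [-0.0035  0.0009  0.0688] tooljig [[0.001, 1.0, -0.002], [1.0, -0.001, 0.0], [0.0, -0.002, -1.0]] F [-5.9 -1.9  5.7] q [-0.96  0.55  0.43  1.58 -0.25  1.07 -0.38]
-.0027,.0015,.068 units [0.014 0.019 0.02 ]
```

carry_out(commands=[[[0, -0.012, 0, 0, 0, 0], [0, 0, 0, 0, 0, 0]]])

```text
clock: 25.02
position: [0.5489, 0.3502, 0.0688]
ee_rot: [0.677, 0.736, -0.0, -0.0]
ft_force: [-4.3, -1.2, 5.2]
grip_width: 0.162
grasp_force: 29.6
```

carry_out(commands=[[[0, 0, -0.05, 0, 0, 0], [0, 0, -0.1, 0, 0, 0], [0, 0, -0.1, 0, 0, 0]]], force=50)

```text
clock: 25.27
position: [0.549, 0.3499, 0.0782]
ee_rot: [0.677, 0.736, -0.0, -0.0]
ft_force: [-1.1, 0.4, -1.2]
grip_width: 0.153
grasp_force: 50.2
```

carry_out(commands=[[[0, 0, -0.2, 0, 0, 0], [0, 0, -0.3, 0, 0, 0], [0, 0, -0.4, 0, 0, 0], [0, 0, -0.8, 0, 0, 0], [0, 0, -0.8, 0, 0, 0], [0, 0, -0.9, 0, 0, 0], [0, 0, -0.9, 0, 0, 0], [0, 0, -0.3, 0, 0, 0], [0, 0, 0, 0, 0, 0]]])

```text
clock: 26.02
position: [0.551, 0.3506, 0.2678]
ee_rot: [0.677, 0.736, 0.004, 0.001]
ft_force: [1.0, -0.7, -1.8]
grip_width: 0.158
grasp_force: 50.4
```

```bash
python3 snap.py wd; python3 go.py; python3 - <<'E'
from h import *
import pickle
p=pickle.load(open("wd.pkl","rb"));i=cv2.imread("pics/wd.png",0)
O=np.array([.5525,.3496,0]);e=np.array([[.9965,.084,0],[-.084,.9965,0],[0,0,1]])
for y in(.010,.006,.0,-.006,-.010):
    print(y,[int(cv2.getRectSubPix(i,(1,1),tuple(map(float,proj(p,O+e.T@np.array([x/1000,y,.052]),True))))[0,0]) for x in range(-14,8)])
E
```

```text
26.0167 [0.551  0.3506 0.2678] [6.772e-01 7.358e-01 3.900e-03 6.000e-04] [ 1.  -0.7 -1.8] 0.15806250841620714
t 26.0667 jig [-0.0024  0.0008  0.2647] tooljig [[0.001, 1.0, 0.003], [1.0, -0.001, 0.002], [0.002, 0.003, -1.0]] F [ 0.1 -0.1 -1.7] q [-0.98  0.4   0.48  1.36 -0.18  1.43 -0.43]
0.01 [247, 247, 248, 248, 248, 248, 247, 240, 185, 59, 64, 62, 60, 83, 144, 238, 248, 250, 250, 251, 250, 251]
0.006 [248, 248, 248, 248, 249, 249, 248, 241, 180, 55, 62, 61, 61, 84, 144, 235, 247, 249, 250, 250, 250, 250]
0.0 [245, 246, 246, 246, 246, 246, 246, 237, 173, 59, 59, 67, 67, 89, 148, 235, 247, 250, 250, 250, 250, 250]
-0.006 [244, 244, 244, 244, 245, 245, 245, 239, 173, 65, 65, 70, 72, 96, 152, 232, 246, 249, 248, 248, 248, 248]
-0.01 [227, 227, 228, 228, 229, 230, 232, 227, 178, 110, 122, 129, 131, 144, 177, 232, 240, 242, 243, 243, 244, 244]
```

The joint is drawn and the gap reads about 6 mm (edges -5.7 to 0.1). Now I carry the gauge back over the vice.

carry_out(commands=[[[0, 0, 0, 0, 0, -1], [0, 0, 0, 0, 0, -1], [0, 0, 0, 0, 0, -1], [0, 0, 0, 0, 0, -1], [0, 0, 0, 0, 0, -1], [0, 0, 0, 0, 0, -1], [0, 0, 0, 0, 0, -1], [0, 0, 0, 0, 0, -1], [0, 0, 0, 0, 0, -1], [0, 0, 0, 0, 0, -1], [0, 0, 0, 0, 0, -1], [0, 0, 0, 0, 0, -1], [0, 0, 0, 0, 0, -1], [0, 0, 0, 0, 0, 0]]])

```text
clock: 27.23
position: [0.5487, 0.3497, 0.2606]
ee_rot: [0.061, 0.998, -0.001, -0.001]
ft_force: [0.2, -0.8, -1.8]
grip_width: 0.159
grasp_force: 50.4
```

carry_out(commands=[[[0.06, -0.6, 0, 0, 0, 0], [0.06, -0.9, 0, 0, 0, 0], [0.06, -0.9, 0, 0, 0, 0], [0.06, -0.9, 0, 0, 0, 0], [0.06, -0.9, 0, 0, 0, 0], [0.06, -0.9, 0, 0, 0, 0], [0.06, -0.9, 0, 0, 0, 0], [0.06, -0.9, 0, 0, 0, 0], [0.06, -0.9, 0, 0, 0, 0], [0.06, -0.9, 0, 0, 0, 0], [0.06, -0.9, 0, 0, 0, 0], [0.06, -0.9, 0, 0, 0, 0], [0.06, -0.9, 0, 0, 0, 0], [0.06, -0.9, 0, 0, 0, 0], [0.06, -0.9, 0, 0, 0, 0], [0.06, -0.9, 0, 0, 0, 0], [0.06, -0.9, 0, 0, 0, 0], [0.06, -0.9, 0, 0, 0, 0], [0, 0, 0, 0, 0, 0], [0, 0, 0, 0, 0, 0]]])

```text
clock: 28.9
position: [0.425, -0.2773, 0.2615]
ee_rot: [0.067, 0.998, -0.0, -0.001]
ft_force: [1.7, 0.5, -0.8]
grip_width: 0.154
grasp_force: 50.4
```

```bash
cat > gw.py <<'E'
import sys
from h import *
o=get_obs();R=Rn.from_quat(o["ee_rot"]).as_matrix();P=np.array(o["position"])
print(o["clock"],P.round(4),R.round(4).tolist(),o["ft_force"].round(1) if hasattr(o["ft_force"],"round") else o["ft_force"],np.round(o["joint_pos"],2))
for a in sys.argv[1:]:print(a,(R.T@(np.array([float(x) for x in a.split(",")])-P)/.04).round(3))
E
python3 gw.py .4302,-.2798,.112 .4302,-.2798,.0608
```

```text
28.9 [ 0.425  -0.2773  0.2615] [[-0.991, 0.1336, -0.0014], [0.1336, 0.991, -0.0], [0.0013, -0.0002, -1.0]] [ 1.7  0.5 -0.8] [-0.27  0.04  0.79  1.75 -0.03  1.36  1.96]
.4302,-.2798,.112 [-0.143 -0.044  3.737]
.4302,-.2798,.0608 [-0.145 -0.044  5.017]
```

carry_out(commands=[[[-0.07, -0.02, 0.5, 0, 0, 0], [-0.07, -0.02, 0.8, 0, 0, 0], [0, 0, 0.8, 0, 0, 0], [0, 0, 0.8, 0, 0, 0], [0, 0, 0.6, 0, 0, 0], [0, 0, 0, 0, 0, 0], [0, 0, 0, 0, 0, 0], [0, 0, 0, 0, 0, 0]]])

```text
clock: 29.57
position: [0.4325, -0.2775, 0.1235]
ee_rot: [0.063, 0.998, -0.0, 0.001]
ft_force: [0.2, 0.5, -1.1]
grip_width: 0.155
grasp_force: 50.3
```

```bash
python3 gw.py .4302,-.2798,.0608
```

```text
29.5667 [ 0.4325 -0.2775  0.1235] [[-0.992, 0.1261, 0.0012], [0.1261, 0.992, -0.0002], [-0.0012, -0.0001, -1.0]] [ 0.2  0.5 -1.1] [-0.22  0.22  0.78  1.92 -0.17  1.07  2.08]
.4302,-.2798,.0608 [ 0.053 -0.064  1.568]
```

carry_out(commands=[[[0.05, -0.06, 0, 0, 0, 0], [0, 0, 0.15, 0, 0, 0], [0, 0, 0.15, 0, 0, 0], [0, 0, 0, 0, 0, 0], [0, 0, 0, 0, 0, 0], [0, 0, 0, 0, 0, 0]]])

```text
clock: 30.07
position: [0.4294, -0.2799, 0.1103]
ee_rot: [0.063, 0.998, 0.0, -0.0]
ft_force: [-1.0, 0.4, -0.2]
grip_width: 0.153
grasp_force: 50.4
```

```bash
python3 gw.py .4302,-.2798,.0608
```

```text
30.0667 [ 0.4294 -0.2799  0.1103] [[-0.992, 0.126, -0.0001], [0.126, 0.992, 0.0], [0.0001, 0.0, -1.0]] [-1.   0.4 -0.2] [-0.2   0.23  0.78  1.93 -0.19  1.05  2.1 ]
.4302,-.2798,.0608 [-0.019  0.004  1.237]
```

carry_out(commands=[[[-0.02, 0, 0.12, 0, 0, 0], [0, 0, 0.12, 0, 0, 0], [0, 0, 0.12, 0, 0, 0], [0, 0, 0.1, 0, 0, 0], [0, 0, 0, 0, 0, 0]]])

```text
clock: 30.48
position: [0.4296, -0.2797, 0.0908]
ee_rot: [0.063, 0.998, 0.0, -0.001]
ft_force: [-0.0, -0.3, -1.0]
grip_width: 0.15
grasp_force: 50.4
```

It entered without force. Going on down.

carry_out(commands=[[[0, 0, 0.18, 0, 0, 0], [0, 0, 0.18, 0, 0, 0], [0, 0, 0.18, 0, 0, 0], [0, 0, 0.12, 0, 0, 0], [0, 0, 0, 0, 0, 0], [0, 0, 0, 0, 0, 0]]])

```text
clock: 30.98
position: [0.4299, -0.28, 0.0651]
ee_rot: [0.063, 0.998, 0.0, -0.0]
ft_force: [0.6, -0.1, -1.0]
grip_width: 0.152
grasp_force: 50.4
```

carry_out(commands=[[[0, 0, 0.03, 0, 0, 0], [0, 0, 0.02, 0, 0, 0], [0, 0, 0, 0, 0, 0]]])

```text
clock: 31.23
position: [0.4303, -0.28, 0.0635]
ee_rot: [0.063, 0.998, 0.0, 0.0]
ft_force: [0.3, 0.5, -2.1]
grip_width: 0.152
grasp_force: 50.4
```

carry_out(commands=[[[0, 0, 0.025, 0, 0, 0], [0, 0, 0.025, 0, 0, 0], [0, 0, 0, 0, 0, 0]]])

```text
clock: 31.48
position: [0.4304, -0.28, 0.0618]
ee_rot: [0.063, 0.998, 0.0, 0.0]
ft_force: [-1.3, 0.2, 3.7]
grip_width: 0.153
grasp_force: 51.0
```

carry_out(commands=[[[0, 0, 0.02, 0, 0, 0], [0, 0, 0, 0, 0, 0]]])

```text
clock: 31.65
position: [0.4304, -0.2801, 0.0617]
ee_rot: [0.063, 0.998, 0.0, 0.0]
ft_force: [-5.7, 2.7, 16.8]
grip_width: 0.152
grasp_force: 52.9
```

Seated at 0.0617, as predicted. Release and rise.

carry_out(commands=[[[0, 0, -0.03, 0, 0, 0], [0, 0, 0, 0, 0, 0]]])

```text
clock: 31.82
position: [0.4304, -0.28, 0.062]
ee_rot: [0.063, 0.998, -0.0, 0.0]
ft_force: [-0.2, -0.7, -0.8]
grip_width: 0.157
grasp_force: 50.3
```

carry_out(commands=[[[0, 0, 0, 0, 0, 0], [0, 0, 0, 0, 0, 0], [0, 0, 0, 0, 0, 0], [0, 0, 0, 0, 0, 0], [0, 0, 0, 0, 0, 0]]], hand=0.2)

```text
clock: 32.23
position: [0.4302, -0.2799, 0.0618]
ee_rot: [0.063, 0.998, 0.0, -0.0]
ft_force: [0.1, -0.5, -0.2]
grip_width: 0.4
grasp_force: 0.0
```

carry_out(commands=[[[0, 0, -0.2, 0, 0, 0], [0, 0, -0.4, 0, 0, 0], [0, 0, -0.8, 0, 0, 0], [0, 0, -0.8, 0, 0, 0], [0, 0, -0.8, 0, 0, 0], [-0.5, 0, -0.8, 0, 0, 0], [-0.5, 0, -0.8, 0, 0, 0], [0, 0, 0, 0, 0, 0], [0, 0, 0, 0, 0, 0], [0, 0, 0, 0, 0, 0]]])

```text
clock: 33.07
position: [0.4693, -0.2851, 0.2456]
ee_rot: [0.063, 0.998, 0.0, -0.0]
ft_force: [0.3, 0.1, -0.6]
grip_width: 0.399
grasp_force: 0.0
```

```bash
python3 snap.py we; python3 - <<'E'
from h import *
import pickle
p=pickle.load(open("we.pkl","rb"));a=cv2.imread("pics/we.png")
m=np.zeros((400,800,3),np.uint8)
x,y=np.round(proj(p,np.array([.435,-.24,.06]),True)).astype(int);x0=max(0,x-60);y0=max(0,y-50);print(x0,y0)
t=cv2.resize(a[y0:y0+100,x0:x0+120],None,fx=4,fy=4,interpolation=cv2.INTER_CUBIC);m[:t.shape[0],:t.shape[1]]=t
s=camera("scene")[:,:,::-1];t=cv2.resize(s[150:230,165:245],(320,320),interpolation=cv2.INTER_CUBIC);m[:320,480:]=t
cv2.imwrite("pics/final.png",m)
E
```

```text
33.0667 [ 0.4693 -0.2851  0.2456] [ 6.33e-02  9.98e-01  0.00e+00 -4.00e-04] [ 0.3  0.1 -0.6] 0.39888847780376674
228 81
```

View pics/final.png

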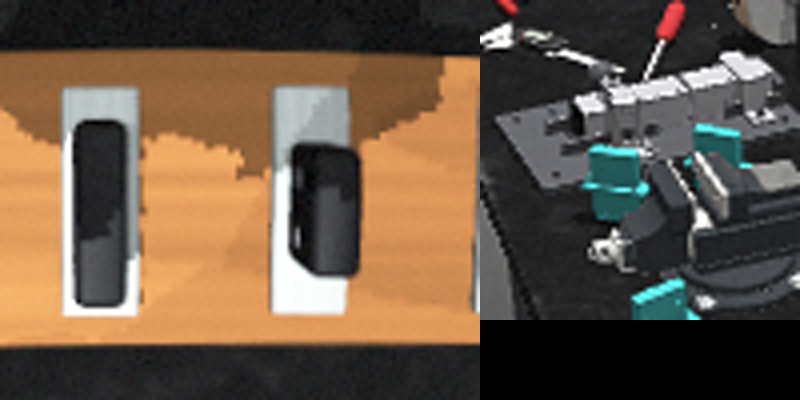

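The 6 mm gauge stands down in its slot at (100,210), the middle gauge is undisturbed at (325,210), and the clamp is shut on the tube. Handing in.

```bash
python3 -c "
from workcell import *
print(hand_in())"
```

```text
the job is handed in; nothing more can be done
None
```

I set the joint with the 6 mm gauge, closed the clamp on the loose tube, stood the gauge back in its slot and handed the job in at about 33 s; the gap measured about 6 mm in the wrist camera, and no verdict came back.

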